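# Hang the filter module on the cleat panel

## Task

Hang the grey filter module, now standing on the bench, on the wooden cleat of the low upright panel: tip it so that its bottom swings away from the panel, lower its slanted rear strip into the groove behind the cleat until you feel it bottom, then swing it upright so that its bottom lug goes in under the keeper bar, and let it go hanging there. Be gentle throughout: do not drop it, slam it or press it hard against the panel, and leave the microphone, the power supply box and the screwdriver where they are.

Things in the scene. Friction and masses are not known exactly. Their poses are not given: they have to be found in the camera images.
- module_mid (a point): Centre of the grey metal filter module, a box 60 deep (x) by 100 wide (y) by 110 mm high, 0.4 to 0.65 kg, half-way up (55 mm over its underside). +x: its rear, where strip and lug stick out; -x: front with dark fins and two connectors; z up. Hung home it is upright, rear to the panel, this point 64 mm out from the panel's face and 36 mm below the cleat's top edge.
- carry_bar (a point): Middle of the black carrying bar on top of the module, the place to grip, across x: bar 12 mm thick (x), 80 mm long (y), 20 mm high, 14 mm free gap under it. It lies 10 mm towards the front (x -10 mm) and 79 mm above module_mid. Axes as module_mid.
- strip_tip (a point): Middle of the free lower end of the module's slanted rear strip: aluminium, 4 mm thick, 100 mm wide (y), held 8 mm off the box near its top and slanting down and away from it, 30 degrees from its rear face. 58.5 mm to the rear of and 16.5 mm above module_mid; axes the same. Seated, module upright: 18 mm below the cleat's edge, 5 mm from the panel's face.
- lug_end (a point): Middle of the end of the flat lug that sticks straight out low on the module's rear (31.5 mm beyond the rear face), 60 mm wide, 6 mm thick. 61.5 mm to the rear of and 46 mm below module_mid; axes the same. Hung home it lies under the keeper bar, its end within 3 mm of the panel's face.
- board: Fixed upright wooden panel, 220 wide (y), 215 high, 18 mm thick. Origin: on the bench under the middle of its working face, the plane x = 0, which looks along -x; z up. It carries a wooden frame: cleat bar, keeper bar and two end cheeks (150 mm clear between, 24 mm proud, 4 mm above the cleat). Over 30 N between module and panel or frame is too hard.
- cleat_edge (a point): Nominal middle of the cleat's top edge, on the panel: 18.5 mm out from the face, 170 mm up (axes as board). The real frame, keeper included, is screwed on up to 14 mm higher or lower than this shows: find it by feel. Behind the edge an open groove; its slanted side falls 30 degrees from upright to a floor 20 mm below the edge, 7 mm wide at the face. Cleat juts out 24 mm.
- keeper (a point): Nominal middle of the keeper bar's front, 66 mm below the cleat edge; bar 16 mm high, 15 mm out from the face, off by the same as the cleat. Lowered upright, the module's lug lands on it. Tipped about 0.35 rad (bottom outwards, carrying bar leaning to the panel) the lug clears it; with the strip's tip on the groove floor the module swings upright about the tip, lug under the bar.
- microphone: Bystander: desk microphone, black base 130 x 90 mm, gooseneck and round head 165 mm high. Origin under the base.
- psu: Bystander: bare metal power supply box 140 x 150 x 86 mm. Origin under its middle.
- screwdriver: Bystander: screwdriver lying on the bench.
Not all that is in view belongs to the job. What is shaped like the part that bears module_mid but red is not meant. Several things have the shape of the board; the one meant has the colours described above.

How it is judged:
By the outcome, as a careful person would: the job done as asked, in the order asked, and still so for the second after the job is handed in, with the robot touching nothing.
It also fails if it takes over 64 s, if anything falls off the work surface, if the arm or the gripper's body presses on something with over 40 N, if the wrist force passes 120 N, or if a joint passes its speed limit or range.

## Robot

A 7-joint arm with a two-finger parallel gripper is mounted at the origin on the work surface. World frame = base frame: x ahead of the robot, y to its left, z up, the work surface at z = 0. Lengths are in m, angles in rad, forces in N, time in s.
With the tool pointing down it reaches from about 0.4 to 0.85 m from the base axis. Payload 6.9 kg.
Tool frame: the origin (TCP) lies midway between the tips of the shut fingers; the grasp point (between the pads) lies behind it (ctrl.pinch_z is the z of the grasp point in the tool frame, in m); z points along the fingers, y is the line along which they close (so a half turn about z gives the same grasp; the last joint's range is limited). The gripper opens to 85 mm and grips with 20 to 120 N. Pads are 22 mm wide; open, the fingers measure 114 mm over their backs; the gripper's body (76 mm by 85 mm) begins 54 mm behind the grasp point. The pads swing forward as they close: fully open they stand 13 mm farther back than shut.
Start: joints at [-1.081, 0.507, -0.238, 1.5, 0.126, 1.149, -0.155], TCP at [0.235, 0.579, 0.208] pointing down, gripper open.
Joint ranges: [-3.08, 3.08], [-0.24, 2.05], [-1.43, 1.35], [0, 2.5], [-1.52, 4.66], [0.17, 1.96], [-2.89, 2.89]. Speed limits (rad/s): [2.39, 2.39, 3.14, 3.14, 3.14, 3.14, 3.14].

## Interface

Orientations are given as a unit quaternion [w, x, y, z].
In Python, from station import ctrl, get_state, vision, ticket, models gives the robot as it stands. Calls block until the motion is done:
- ctrl.movep(position, orientation): joint-space move of the TCP to a pose.
- ctrl.movel(position, frame=None, max_speed=0.15): straight line of the TCP; frame=None keeps the orientation; max_speed is the mean speed in m/s.
- ctrl.set_joints(angles): joint-space move.
- ctrl.ungrasp() and ctrl.close_gripper(force=None): open the fingers fully, or close them until they stop; force is the grip in N (None keeps the last).
- ctrl.pause(seconds).
- ctrl.ik(position, orientation): joint angles nearest the present ones, or None.
- get_state(): the state.
- vision.grab_frame(name): name is "side" or "top" or "wrist"; returns (picture, depth): 420x560x3 uint8, blue, green, red; 420x560 float32, m along the optical axis (not along the pixel's ray), 0 where there is no reading.
- vision.camera_info(name): a dict with "mtx" (3x3 intrinsics, pixels), "R" (3x3) and "t" (3): a world point X has camera coordinates R X + t; the wrist camera has in their place "hand_eye" (4x4, takes a point from camera to tool coordinates, whose origin is the TCP and whose axes are the flange's). Camera axes: x right, y down, z forward; pixel columns grow to the right and rows downward; lengths in m; the calibration is good to about 2 mm. A picture is of the moment at which its call begins: read the wrist's pose just before it. camera_info takes no time and is no camera call.
A pose or a line that the arm cannot do raises ctrl.Unreachable and nothing moves.
- ticket.close_job(): hands the job in; it is judged then, once.
Trained networks look in the newest picture that a camera, given by its name, has taken for a name from the list of things; names that differ only in an ending like _2 or _b are one class to them, and where a whole thing is asked for, a point or a joint stands for the part that bears it (a point fixed in the world has none). Each returns a list of dicts, best first, with "p" (0 to 1); they miss things now and then, are a little off and sometimes report something else, mostly with a low value. They report only what shows in the picture. A call takes as long as a camera call. They do not tell look-alikes from the thing itself.
- models.recognise(camera, target): "point" ([column, row] in pixels, amid what is visible of it).
- models.masks_of(camera, target): "mask" (420x560 bool, what is visible of it) and "point" ([column, row] in pixels, amid what is visible of it).
The state is a dict: "time": time; "qpos": joint angles; "qd": joint speeds; "tau": joint torques, N m; "tcp_pos": TCP position; "eef_rot": TCP orientation; "contact_force": force on the tool from outside, world axes, zero at the start; "wrist_torque": the same for the moment, N m; "width": finger opening in m; "gripper_force": force on a finger pad.
Only numpy, scipy, OpenCV 4.12 (cv2) and the standard library are available. Lean on these libraries where they do the work, as an engineer would, in place of code of your own. Each camera call takes 0.05 s, during which the arm holds its last target. There are 200 camera calls.

## Working session

There is one attempt and no reset: what is moved stays moved. The work goes in short steps, each a Python script; the robot and the scene stay as the last script left them, time stands still between calls to the robot, and variables do not carry over. Pictures are saved under pics/ and viewed, at most 10 in all, crops included, and the job is handed in when it is done.

```bash
ls; mkdir -p pics
cat > h.py <<'E'
import numpy as np,cv2
from station import ctrl,get_state,vision,ticket,models
from scipy.spatial.transform import Rotation as Rn
def cloud(name,depth,st=None):
    ci=vision.camera_info(name);K=np.array(ci["mtx"])
    v,u=np.mgrid[0:420,0:560]
    P=np.stack([(u-K[0,2])/K[0,0]*depth,(v-K[1,2])/K[1,1]*depth,depth],-1)
    if "R" in ci: return (P-np.array(ci["t"]).ravel())@np.array(ci["R"])
    H=np.array(ci["hand_eye"]);P=P@H[:3,:3].T+H[:3,3]
    q=st["eef_rot"];R=Rn.from_quat([q[1],q[2],q[3],q[0]]).as_matrix()
    return P@R.T+np.array(st["tcp_pos"])
E
python3 - <<'E'
from h import *
for n in("top","side"):
    im,d=vision.grab_frame(n);cv2.imwrite(f"pics/{n}0.png",im);np.savez(f"{n}0.npz",im=im,d=d)
    C=cloud(n,d)
    for t in("module_mid","board","carry_bar","microphone","psu","screwdriver"):
        for r in models.recognise(n,t)[:4]:
            u,v=map(int,np.round(r["point"]));print(n,t,round(r["p"],2),u,v,C[v,u].round(3))
s=get_state();print(s,ctrl.pinch_z)
E
```

```text
pics
top module_mid 0.98 302 214 [ 0.558 -0.155  0.109]
top module_mid 0.68 316 159 [ 0.717 -0.194  0.109]
top module_mid 0.28 160 212 [0.545 0.221 0.186]
top board 0.87 219 302 [0.314 0.059 0.174]
top board 0.84 165 210 [0.557 0.216 0.152]
top carry_bar 0.67 320 156 [ 0.725 -0.205  0.114]
top microphone 0.95 382 188 [ 0.651 -0.392  0.04 ]
top psu 0.63 255 142 [ 0.774 -0.018  0.086]
top screwdriver 0.71 416 280 [ 0.384 -0.487  0.022]
top screwdriver 0.45 299 210 [ 0.305 -0.114  1.467]
side module_mid 0.85 213 201 [ 0.729 -0.151  0.103]
side module_mid 0.69 276 220 [ 0.564 -0.109  0.101]
side board 0.63 236 350 [0.569 0.239 0.129]
side board 0.63 396 294 [0.311 0.081 0.126]
side carry_bar 0.78 214 198 [ 0.727 -0.155  0.11 ]
side carry_bar 0.67 276 219 [ 0.565 -0.111  0.103]
side microphone 0.95 258 174 [ 0.664 -0.368  0.042]
side microphone 0.61 278 220 [ 0.56  -0.109  0.102]
side psu 0.83 168 260 [0.772 0.04  0.087]
side screwdriver 0.76 348 170 [ 0.4   -0.471  0.017]
{'time': 0.7, 'qpos': array([-1.08052391,  0.50744987, -0.23761454,  1.50021986,  0.12571017,
        1.14891387, -0.1548111 ]), 'qd': array([-5.25727639e-04,  5.18321491e-04, -7.49561659e-04, -1.74497625e-03,
        7.90135156e-04,  1.10120863e-03, -6.68524284e-05]), 'tau': array([-1.99755118e-04, -6.20176148e+01, -2.18443103e+00, -2.49930918e+01,
        1.39520122e-02,  2.28075623e-03, -3.09055702e-05]), 'tcp_pos': array([0.23460331, 0.57927092, 0.20829977]), 'eef_rot': array([-1.05246591e-07,  1.91209327e-01,  9.81549282e-01, -5.42294678e-06]), 'contact_force': array([-0.39207182, -0.99867631, -0.36431424]), 'wrist_torque': array([ 0.00836552,  0.01066236, -0.00551171]), 'gripper_force': 0.0, 'width': 0.08513294721876755} -0.0187
```

Run:
```python
import cv2,numpy as np
a=cv2.imread("pics/top0.png")[100:350,120:460];b=cv2.imread("pics/side0.png")[130:420,110:480]
a=cv2.resize(a,(400,294));b=cv2.resize(b,(395,310))
o=np.zeros((600,800,3),np.uint8)
A=cv2.resize(cv2.imread("pics/top0.png")[110:350,130:450],(400,300));B=cv2.resize(cv2.imread("pics/side0.png")[150:420,120:480],(400,300))
cv2.imwrite("pics/t1.png",cv2.resize(cv2.imread("pics/top0.png")[110:350,130:450],(800,600),interpolation=cv2.INTER_CUBIC))
cv2.imwrite("pics/s1.png",cv2.resize(cv2.imread("pics/side0.png")[150:420,120:480],(800,600),interpolation=cv2.INTER_CUBIC))
```

```text
(no output)
```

View pics/t1.png

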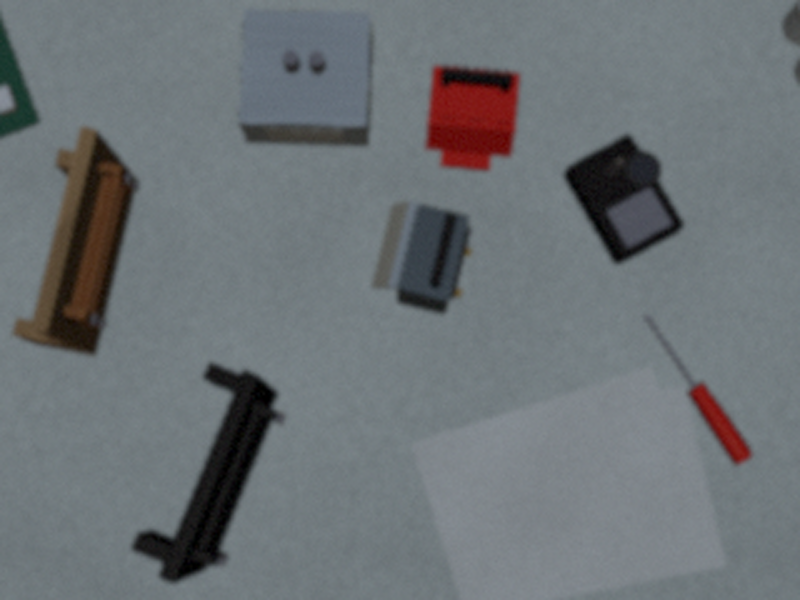

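View pics/s1.png

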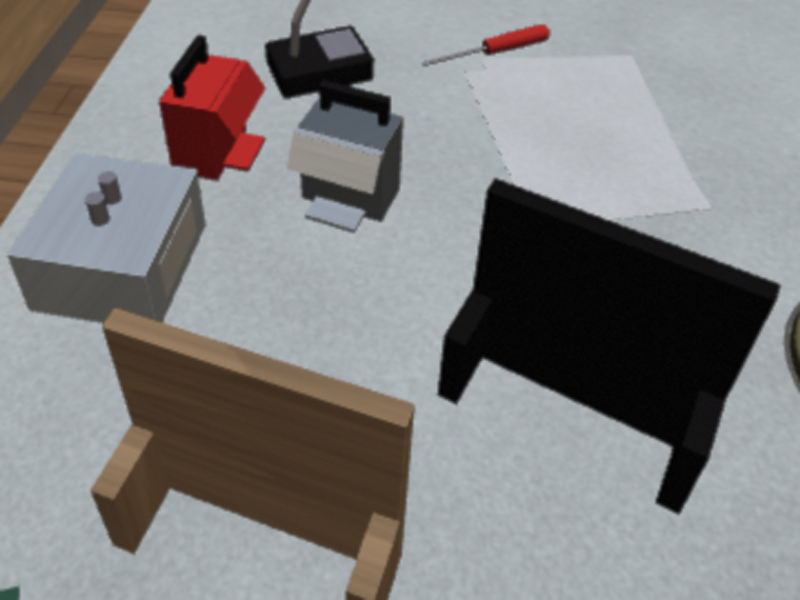

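The wooden panel, at about (85,240) in the top crop, has its cleat facing the module. The black panel at (225,470) is the look-alike. The grey module at (435,255) has its strip pointing left towards the wooden panel, and the red one at (475,115) is the decoy. So I'm using the wooden panel and the grey module; both enlarged crops confirm this.

Run:
```python
from h import *
for n in("top","side"):
    z=np.load(n+"0.npz");C=cloud(n,z["d"]);im=z["im"]
    def rect(lab,c,r,zl,zh):
        m=(np.hypot(C[...,0]-c[0],C[...,1]-c[1])<r)&(C[...,2]>zl)&(C[...,2]<zh)&(z["d"]>0)
        P=C[m]
        if len(P)<10: print(n,lab,len(P));return
        # robust: trim z mode
        R=cv2.minAreaRect((P[:,:2]*1000).astype(np.float32))
        print(n,lab,len(P),"c",np.round(R[0],1),"s",np.round(R[1],1),"a",round(R[2],1),"medz",np.median(P[:,2]).round(4), "box",cv2.boxPoints(R).round(0).tolist())
    rect("boardtop",(.55,.22),.16,.207,.225)
    rect("modbox",(.56,-.13),.09,.100,.118)
    rect("bar",(.56,-.13),.09,.136,.155)
    rect("red",(.72,-.19),.09,.136,.155)
    rect("black",(.31,.07),.16,.207,.225)
    rect("mic",(.65,-.39),.12,.02,.3)
```

```text
top boardtop 627 c [568.1 226.3] s [ 19.9 219.7] a 79.3 medz 0.2145 box [[458.0, 237.0], [674.0, 196.0], [678.0, 216.0], [462.0, 256.0]]
top modbox 829 c [ 568.3 -153. ] s [ 80.6 100.6] a 76.9 medz 0.1092 box [[510.0, -181.0], [608.0, -204.0], [627.0, -125.0], [528.0, -102.0]]
top bar 129 c [ 563.7 -168.6] s [11.9 78.8] a 76.5 medz 0.1435 box [[524.0, -165.0], [601.0, -184.0], [603.0, -172.0], [527.0, -154.0]]
top red 136 c [ 760.9 -206.3] s [78.6 14.3] a 85.9 medz 0.1435 box [[751.0, -245.0], [765.0, -246.0], [771.0, -168.0], [757.0, -167.0]]
top black 671 c [318.2  66.8] s [ 19.5 219.8] a 68.9 medz 0.2149 box [[212.0, 97.0], [417.0, 18.0], [424.0, 36.0], [219.0, 115.0]]
top mic 1397 c [ 649.4 -386.6] s [130.7  92. ] a 29.7 medz 0.0411 box [[570.0, -379.0], [615.0, -459.0], [729.0, -394.0], [683.0, -314.0]]
side boardtop 1948 c [569.5 230.1] s [ 19.7 219.7] a 79.5 medz 0.2153 box [[460.0, 240.0], [676.0, 200.0], [679.0, 220.0], [463.0, 260.0]]
side modbox 906 c [ 570.2 -148.7] s [ 79.  100.1] a 75.8 medz 0.1101 box [[512.0, -175.0], [609.0, -199.0], [628.0, -123.0], [531.0, -98.0]]
side bar 188 c [ 566.6 -164.1] s [14.7 79.3] a 77.2 medz 0.1439 box [[526.0, -162.0], [604.0, -180.0], [607.0, -166.0], [530.0, -148.0]]
side red 130 c [ 762.3 -201. ] s [79.7 13. ] a 84.1 medz 0.1441 box [[752.0, -240.0], [765.0, -241.0], [773.0, -162.0], [760.0, -161.0]]
side black 1476 c [319.7  70.5] s [ 20.5 219.1] a 69.4 medz 0.2151 box [[214.0, 99.0], [419.0, 22.0], [426.0, 42.0], [221.0, 119.0]]
side mic 1213 c [ 651.9 -381.5] s [130.   93.3] a 28.8 medz 0.0415 box [[573.0, -372.0], [617.0, -454.0], [731.0, -391.0], [686.0, -309.0]]
```

```bash
cat >> h.py <<'E'
def quat(head,th=0):
    c,s=np.cos(head),np.sin(head)
    R=np.array([[-s,c,0],[c,s,0],[0,0,-1.]]) .T if False else np.column_stack([[-s,c,0],[c,s,0],[0,0,-1]])
    R=Rn.from_rotvec(th*np.array([-s,c,0])).as_matrix()@R
    q=Rn.from_matrix(R).as_quat();return np.array([q[3],q[0],q[1],q[2]])
def look(tag):
    s=get_state();im,d=vision.grab_frame("wrist");cv2.imwrite(f"pics/{tag}.png",im);np.savez(tag+".npz",im=im,d=d)
    return im,d,cloud("wrist",d,s)
def rect(C,d,lab,c,r,zl,zh):
    m=(np.hypot(C[...,0]-c[0],C[...,1]-c[1])<r)&(C[...,2]>zl)&(C[...,2]<zh)&(d>0);P=C[m]
    if len(P)<10: print(lab,len(P));return
    R=cv2.minAreaRect((P[:,:2]*1000).astype(np.float32))
    print(lab,len(P),"c",np.round(R[0],1),"s",np.round(R[1],1),"a",round(R[2],1),"medz",np.median(P[:,2]).round(4))
E
python3 - <<'E'
from h import *
hb=np.radians(79.4);hm=np.radians(76.7)
ctrl.movel([.235,.579,.42],max_speed=.3)
ctrl.movep([.56,.13,.44],quat(hb))
im,d,C=look("w1");rect(C,d,"board",(.568,.228),.16,.205,.226)
rect(C,d,"cleatband",(.568,.215),.12,.14,.19)
ctrl.movep([.565,-.166,.30],quat(hm))
im,d,C=look("w2");rect(C,d,"bar",(.565,-.166),.08,.136,.155)
s=get_state();print(s["time"],s["tcp_pos"],s["contact_force"])
E
```

```text
board 2676 c [569.3 230.1] s [ 19.  219.1] a 79.5 medz 0.2156
cleatband 2719 c [564.9 207.7] s [ 28.7 216.1] a 79.5 medz 0.1672
bar 798 c [ 566.  -165.8] s [11.1 79.6] a 76.9 medz 0.1447
4.9 [ 0.56605327 -0.16387902  0.30072296] [0.56222781 1.22062498 0.00197851]
```

View pics/w1.png

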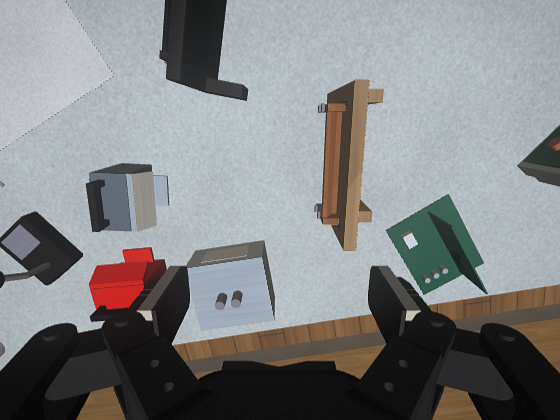

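View pics/w2.png

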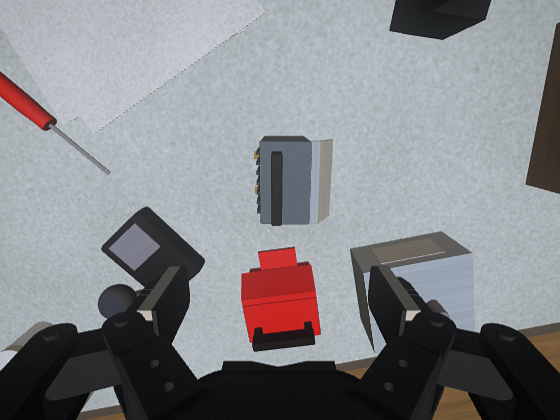

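The wrist views show the wooden frame at (345,165) and the grey module's bar at (277,188). They agree with the fixed cameras to about 2 mm, so I'll grasp now.

Run:
```python
from h import *
hm=np.radians(76.8)
z=np.load("w1.npz")
ctrl.movel([.5658,-.1657,.116],quat(hm),max_speed=.12)
s=get_state();print(s["time"],s["tcp_pos"],s["contact_force"])
ctrl.close_gripper(80)
s=get_state();print(s["time"],s["tcp_pos"],s["contact_force"],s["width"],s["gripper_force"])
ctrl.movel([.5658,-.1657,.126],quat(hm),max_speed=.04)
s=get_state();print(s["time"],s["tcp_pos"],s["contact_force"],s["wrist_torque"],s["width"])
ctrl.movel([.5658,-.1657,.27],quat(hm),max_speed=.15)
ctrl.pause(.2);s=get_state();print(s["time"],s["tcp_pos"],s["contact_force"],s["wrist_torque"],s["width"])
im,d=vision.grab_frame("side");cv2.imwrite("pics/s2.png",cv2.resize(im[80:380,80:480],(800,600)))
C=cloud("side",d);rect(C,d,"bar",(.566,-.166),.09,.0,.4)
# cleat visual profile from earlier wrist frame: pose at that time was commanded pose
```

```text
6.5833 [ 0.56619872 -0.16583107  0.11665491] [ 0.00318474  0.3192211  -0.35286888]
7.2667 [ 0.56581594 -0.16611294  0.11622766] [-0.11013477 -0.61999171  1.83108359] 0.00813808495741669 78.38730454444885
7.6667 [ 0.56579307 -0.16557126  0.12601848] [-0.15405487 -0.01984622 -4.43476903] [-0.08828237  0.00637567  0.03262735] 0.008432072674098543
8.975 [ 0.56548883 -0.16555915  0.26915618] [-0.4339896   1.26869215 -4.40714298] [-0.03131697 -0.00342575  0.02147877] 0.008698905019792385
bar 6400 c [ 566.  -166.3] s [177.2 177.5] a 79.2 medz 0.2287
```

View pics/s2.png

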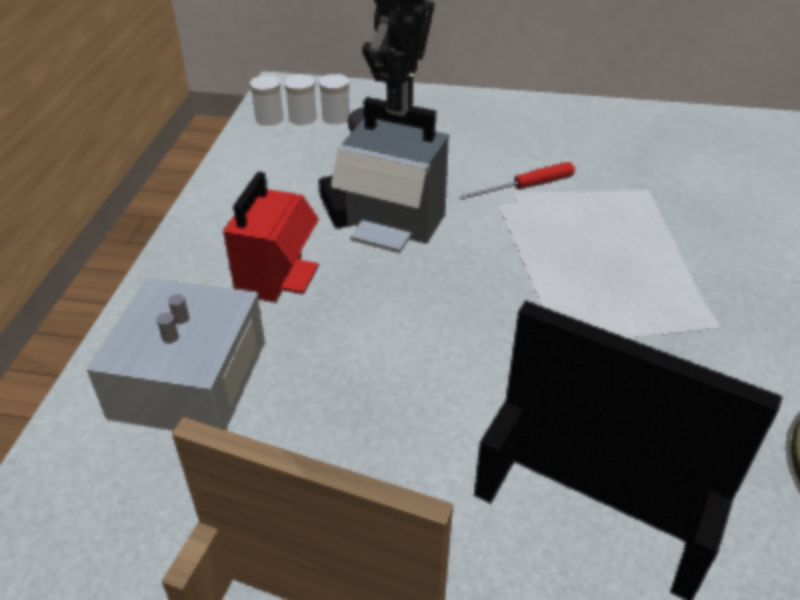

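```bash
cat >> h.py <<'E'
HB=np.radians(79.45);UX=np.array([np.cos(HB),np.sin(HB)]);F=np.array([.5672,.2204])
def tcp(tx,tz,th):
    c,s=np.cos(th),np.sin(th);a,b=.0685,-.0447
    x=tx-(a*c+b*s);z=tz-(-a*s+b*c)
    return [*(F+x*UX),z]
def tipnow(th):
    p=np.array(get_state()["tcp_pos"]);c,s=np.cos(th),np.sin(th);a,b=.0685,-.0447
    return (p[:2]-F)@UX+a*c+b*s,p[2]-a*s+b*c
def force(n=5):
    A=[]
    for _ in range(n):
        ctrl.pause(.02);A.append(get_state()["contact_force"])
    f=np.mean(A,0);return np.array([f[:2]@UX,f[2]])
E
python3 - <<'E'
from h import *
z=np.load("w1.npz");q=quat(HB)
C=cloud("wrist",z["d"],dict(eef_rot=q,tcp_pos=[.56,.13,.44]))
m0=(np.hypot(C[...,0]-.568,C[...,1]-.228)<.16)&(C[...,2]>.205)&(C[...,2]<.226)
off=C[m0][:,:2].mean(0)-9e-3*UX;zo=np.median(C[m0][:,2])-.215
D=C[...,:2]-off;x=D@UX;y=D@np.array([-UX[1],UX[0]])
for a in np.arange(-.032,.004,.002):
    m=(x>a)&(x<a+.002)&(abs(y)<.05)&(C[...,2]>.08)
    if m.sum()>5: print(round(a*1000),m.sum(),(np.percentile(C[m][:,2],[5,50,95])-zo).round(4))
for zz in (.18,.19,.2):
  m=(abs(C[...,2]-zz)<.012)&(x>-.04)&(x<-.004); print(zz,m.sum(),np.percentile(y[m],[1,30,70,99]).round(3) if m.sum() else '')
for t in ((-.09,.25,.45),(-.006,.215,.45),(-.005,.14,.45),(-.005,.14,0)):
    print(t,np.round(tcp(*t),3),ctrl.ik(tcp(*t),quat(HB,t[2])))
E
```

```text
-32 452 [0.4968 0.529  0.5304]
-30 988 [0.5236 0.5457 0.5536]
-28 1837 [0.5263 0.5393 0.5526]
-26 1491 [0.5248 0.5327 0.5514]
-24 1041 [0.5218 0.5341 0.5492]
-22 995 [0.1691 0.5336 0.5474]
-20 753 [0.17   0.5336 0.5453]
-18 504 [0.1703 0.5336 0.543 ]
-16 329 [0.167  0.5317 0.5411]
-14 181 [0.0986 0.1635 0.5315]
-12 70 [0.1589 0.1608 0.1627]
-10 68 [0.1558 0.1576 0.1589]
-8 61 [0.1525 0.154  0.1558]
-6 95 [0.1501 0.1515 0.1529]
-4 93 [0.1501 0.1514 0.1525]
-2 94 [0.15   0.1513 0.1526]
0 822 [0.1516 0.1857 0.214 ]
2 129 [0.2133 0.215  0.2165]
0.18 772 [-0.094 -0.045  0.04   0.076]
0.19 3 [-0.088 -0.086 -0.023  0.067]
0.2 0 
(-0.09, 0.25, 0.45) [0.543 0.09  0.32 ] [-0.53112012  0.46448921  0.12654418  1.36843872  0.31206206  1.57352939
  0.93556434]
(-0.006, 0.215, 0.45) [0.558 0.173 0.285] [-0.5950176   0.56731288  0.07388898  1.27803803  0.29638786  1.59958081
  0.82311002]
(-0.005, 0.14, 0.45) [0.559 0.174 0.21 ] [-0.59973536  0.61519903  0.07844414  1.39750112  0.29264468  1.43997028
  0.77382673]
(-0.005, 0.14, 0) [0.554 0.148 0.185] [-0.29709716  0.44146089 -0.01051953  1.67877967  0.00527013  1.02137964
  1.07730384]
```

Run:
```python
from h import *
th=.45;q=quat(HB,th)
ctrl.movep(tcp(-.12,.26,th),q)
ctrl.movel(tcp(-.008,.212,th),q,max_speed=.1)
ctrl.pause(.4);f0=force(10);print(get_state()["time"],"f0",f0,"tip",np.round(tipnow(th),4), get_state()["width"])
np.save("f0.npy",f0)
tx,tz=-.008,.200
ctrl.movel(tcp(tx,tz,th),q,max_speed=.04)
while tz>.128:
    tz-=.002
    ctrl.movel(tcp(tx,tz,th),q,max_speed=.03)
    f=force(3)-f0
    if np.abs(f).max()>1.2: print(round(tz,4),f.round(2),np.round(tipnow(th),4))
    if f[1]>2.2 or abs(f[0])>3: break
ctrl.pause(.2);print(get_state()["time"],round(tz,4),(force(8)-f0).round(2),np.round(tipnow(th),4))
im,d=vision.grab_frame("wrist");cv2.imwrite("pics/w3.png",im)
```

```text
11.95 f0 [ 0.06500776 -3.8016504 ] tip [-0.008  0.212] 0.008585202492179618
0.15 [-0.16  2.99] [-0.0081  0.1503]
20.1 0.15 [-0.19  4.34] [-0.0081  0.1502]
```

View pics/w3.png

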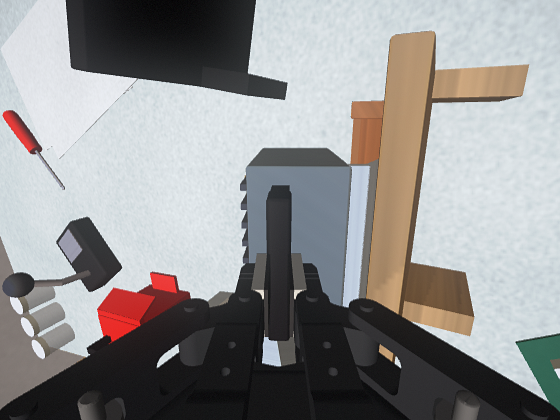

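Run:
```python
from h import *
th=.45;q=quat(HB,th);f0=np.load("f0.npy")
tz=.1515;ctrl.movel(tcp(-.008,tz,th),q,max_speed=.03);print((force()-f0).round(2))
def probe(tx,sg):
    for i in range(11):
        tx+=sg*.001;ctrl.movel(tcp(tx,tz,th),q,max_speed=.03);f=force(3)-f0
        print(round(tx*1e3,1),f.round(2),np.round(tipnow(th),4))
        if abs(f[0])>2: break
    return tx
a=probe(-.008,1);b=probe(a,-1)
print(get_state()["time"],a,b)
```

```text
[0.75 0.11]
-7.0 [ 0.24 -0.69] [-0.007   0.1513]
-6.0 [-0.06 -0.16] [-0.0061  0.1515]
-5.0 [ 0.01 -0.21] [-0.005   0.1515]
-4.0 [ 0.21 -0.38] [-0.004   0.1515]
-3.0 [-0.42 -0.42] [-0.003   0.1515]
-2.0 [-0.71 -0.01] [-0.0022  0.1515]
-1.0 [-1.75  1.33] [-0.0013  0.1516]
0.0 [-3.02  4.36] [-0.0005  0.1518]
-1.0 [-3.14  3.63] [-0.0011  0.1517]
23.3167 0.0 -0.001
```

Run:
```python
from h import *
th=.45;q=quat(HB,th);f0=np.load("f0.npy")
tz=.1515;tx=-.007
ctrl.movel(tcp(tx,tz,th),q,max_speed=.03);print((force()-f0).round(2))
for i in range(9):
    tx-=.001;ctrl.movel(tcp(tx,tz,th),q,max_speed=.03);f=force(3)-f0
    print(round(tx*1e3,1),f.round(2),np.round(tipnow(th),4))
    if abs(f[0])>2: break
tx=-.0045;ctrl.movel(tcp(tx,.1515,th),q,max_speed=.03)
for i in range(12):
    tz-=.001;ctrl.movel(tcp(tx,tz,th),q,max_speed=.02);f=force(4)-f0
    if abs(f).max()>2: break
print(round(tz,4),f.round(2),np.round(tipnow(th),4),get_state()["time"])
```

```text
[ 0.23 -0.36]
-8.0 [0.53 0.11] [-0.0077  0.1514]
-9.0 [1.15 0.25] [-0.0088  0.1515]
-10.0 [ 1.8  -0.17] [-0.0098  0.1515]
-11.0 [2.13 0.13] [-0.0108  0.1515]
0.1505 [-1.66  3.6 ] [-0.0051  0.1509] 25.6333
```

The strip is confirmed in the groove: it meets the panel face at tip x of about -1.5 mm, the slanted side at about -8 mm, and the floor at z of about 0.150. Next I'll swing it upright.

Run:
```python
from h import *
f0=np.load("f0.npy")
for th in np.arange(.42,-.001,-.03):
    tz=.1505+.0013*(1-th/.45)+.0002; tx=-.0048
    ctrl.movel(tcp(tx,tz,th),quat(HB,th),max_speed=.02)
    f=force(2)-f0
    print(round(th,2),f.round(2),np.round(tipnow(th),4))
    if np.abs(f).max()>7: print("stop");break
print(get_state()["time"],get_state()["wrist_torque"],get_state()["width"])
im,d=vision.grab_frame("top");cv2.imwrite("pics/t3.png",cv2.resize(im[160:280,110:270],(800,600)))
im,d=vision.grab_frame("wrist");cv2.imwrite("pics/w4.png",im)
```

```text
0.42 [-2.3  4.7] [-0.0052  0.1511]
0.39 [-2.68  5.91] [-0.0051  0.1511]
0.36 [-3.69  7.25] [-0.0049  0.1511]
stop
26.55 [-0.53027633 -0.1529107   0.04711284] 0.008733245566753204
```

View pics/w4.png

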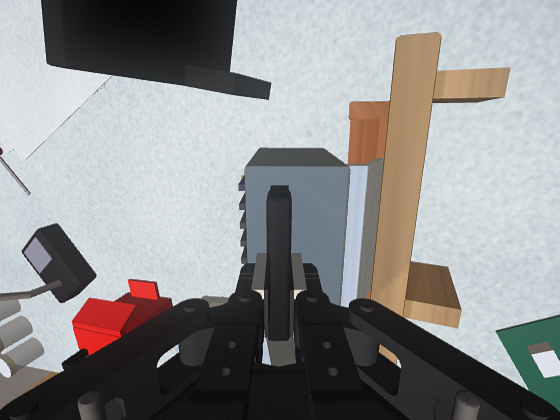

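Run:
```python
from h import *
f0=np.load("f0.npy");tx,tz,th=-.0048,.1509,.36
f=force(2)-f0;k=0
while True:
    tx+=np.clip(.00025*f[0],-.0008,.0008); tz+=np.clip(.0002*(f[1]-1.5),-.0008,.0008)
    if abs(f).max()<6: th=max(th-.03,0)
    ctrl.movel(tcp(tx,tz,th),quat(HB,th),max_speed=.02)
    f=force(2)-f0;k+=1
    print(round(th,2),f.round(2),round(tx*1e3,2),round(tz*1e3,2),get_state()["wrist_torque"].round(2))
    if np.abs(f).max()>12 or k>24 or tz>.158: print("stop");break
    if th==0 and abs(f).max()<4: break
print(get_state()["time"])
```

```text
0.36 [-1.04  1.96] -5.6 151.7 [ 0.41 -0.17 -0.  ]
0.33 [-0.41 -0.21] -5.86 151.79 [ 0.68 -0.09 -0.01]
0.3 [-0.34  1.62] -5.96 151.45 [ 0.31 -0.08 -0.01]
0.27 [0.34 0.79] -6.05 151.47 [ 0.46 -0.06 -0.  ]
0.24 [-0.35  1.63] -5.96 151.33 [ 0.25 -0.15 -0.01]
0.21 [-0.32  0.95] -6.05 151.36 [ 0.36 -0.19  0.02]
0.18 [-0.06  1.54] -6.13 151.25 [ 0.26 -0.14  0.01]
0.15 [-0.5   1.88] -6.15 151.26 [ 0.32 -0.12  0.05]
0.12 [1.   1.19] -6.27 151.33 [ 0.39 -0.07  0.03]
0.09 [0.05 2.53] -6.02 151.27 [ 0.16 -0.05 -0.02]
0.06 [0.55 0.8 ] -6.01 151.48 [ 0.25 -0.14 -0.01]
0.03 [-0.23  1.58] -5.87 151.34 [ 0.04 -0.06 -0.03]
0 [1.02 1.47] -5.93 151.35 [ 0.28 -0.15 -0.06]
30.6833
```

Run:
```python
from h import *
f0=np.load("f0.npy");tx,tz=-.0056,.1512;q=quat(HB)
for i in range(8):
    ctrl.movel(tcp(tx,tz,0),q,max_speed=.02);f=force(4)-f0;print(f.round(2),round(tz,4))
    if f[1]>3.6: break
    tz-=.0004
    if f[0]>1: tx+=.0003
    if f[0]<-1: tx-=.0003
print(get_state()["wrist_torque"].round(2))
im,d=vision.grab_frame("top");C=cloud("top",d);c=F-.064*UX
rect(C,d,"module before",c,.06,.175,.2)
np.savez("tb.npz",im=im,d=d)
im,d=vision.grab_frame("side");cv2.imwrite("pics/s4.png",cv2.resize(im[210:400,140:393],(800,600)))
print(get_state()["time"])
```

```text
[-0.79  3.01] 0.1512
[-1.73  4.57] 0.1508
[-0.25  0.07 -0.01]
module before 257 c [552.4 143.1] s [45.5 99.9] a 79.4 medz 0.1886
31.4167
```

View pics/s4.png

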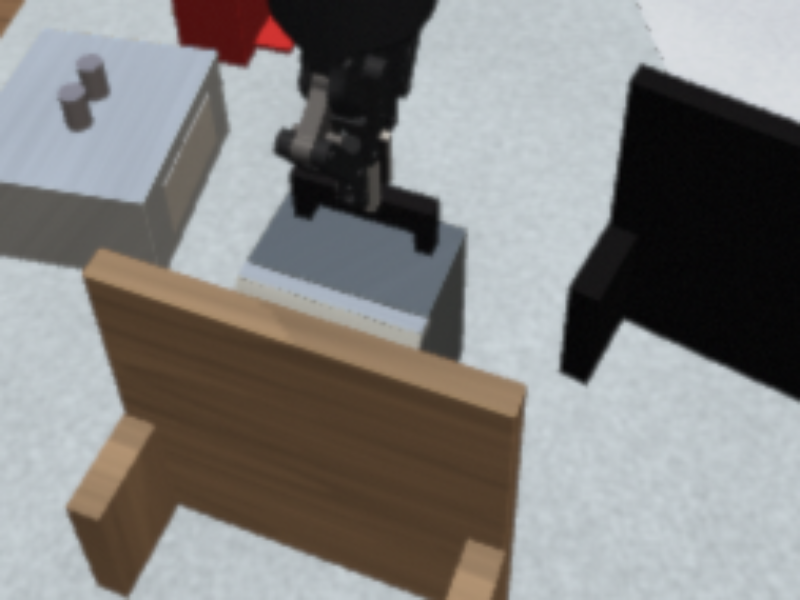

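The module is upright, and its top at z = 0.1886 matches the hung-home height. The groove floor is carrying its weight, so I'll release it.

Run:
```python
from h import *
ctrl.ungrasp();s=get_state();print(s["time"],s["contact_force"],s["width"])
p=s["tcp_pos"]
ctrl.movel([p[0],p[1],p[2]+.04],max_speed=.06)
ctrl.movel([p[0],p[1],p[2]+.13],max_speed=.15)
s=get_state();print(s["contact_force"])
ctrl.movep([p[0]-.05,p[1]-.12,p[2]+.17],quat(HB))
c=F-.064*UX
for n in ("top","side"):
    im,d=vision.grab_frame(n);C=cloud(n,d)
    rect(C,d,n+" mod top",c,.075,.180,.196);rect(C,d,n+" bar",c,.07,.214,.235)
im,d,C=look("w5");cv2.imwrite("pics/w5.png",im)
rect(C,d,"wrist mod",c,.075,.180,.196);rect(C,d,"wrist bar",c-.01*UX,.05,.213,.235);rect(C,d,"board",(.568,.228),.16,.205,.226)
print("expected bar",c-.01*UX,get_state()["time"])
```

```text
32.1417 [ 0.44973182 -0.30347631  0.0088508 ] 0.08519293139597948
[ 0.41277925 -0.21172032 -0.24097877]
top mod top 13 c [533.6 224.5] s [ 2.4 16.1] a 88.4 medz 0.1899
top bar 19 c [555.6 224. ] s [31.7  5.9] a 3.8 medz 0.2158
side mod top 2081 c [557.7 165.6] s [ 74.6 100.4] a 79.4 medz 0.1897
side bar 494 c [560.2 184. ] s [86.1 79.4] a 80.8 medz 0.2226
wrist mod 4631 c [559.3 173.3] s [100.  100.6] a 79.5 medz 0.1898
wrist bar 1034 c [554.  147.2] s [12.2 79.9] a 79.5 medz 0.2234
board 5485 c [562.3 190.2] s [ 99.7 219.4] a 79.5 medz 0.2157
expected bar [0.55365108 0.14765093] 34.4583
```

View pics/w5.png

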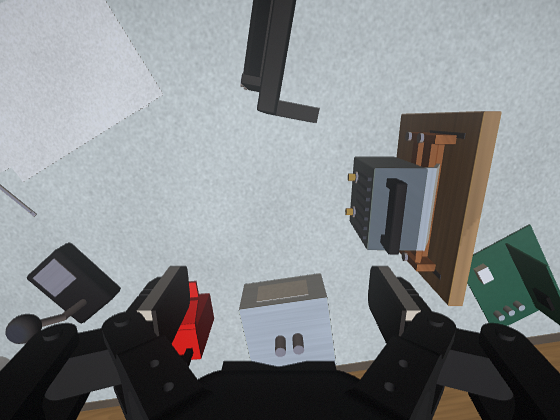

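The module hangs upright at (395,205) in the wrist view. The bar is within 1 mm of its expected home position, and the bystanders look undisturbed.

```bash
python3 -c "
from h import *
print(ticket.close_job())"
```

```text
the job is handed in; nothing more can be done
None
```

The grey filter module is hanging on the wooden panel's cleat, released and upright, with its bar within 1 mm of the home position; the lug was not seen directly but should be under the keeper bar, and I handed the job in about 35 s into the 64 s limit.

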